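# Rewind and unload the filter-tape cassette

### The job

Rewind the filter tape by turning the sampler's red-knobbed crank clockwise (seen from above) until you feel its steady resistance suddenly drop away, and stop there, within half a turn of the drop. Then lift the cassette with the yellow grip straight out of its well, carry it steadily and set it down upright in the blue tray, without dropping it, and let go. Do not press hard on the sampler's housing, and leave the other things on the bench alone.

Things in the scene. Friction and masses are not known exactly. Their poses are not given: they have to be found in the camera images.
- sampler: white bench-top filter-tape sampler, 200 (x) x 260 (y) x 120 mm high, fixed; origin at the centre of its underside, its blue front faces its own -x. Its flat top carries the crank (axis at y +60 mm) and, at y -80 mm, the cassette's well: 93 x 45 mm, 30 mm deep, long side along x
- crank_axis (a point): point on the crank's upright turning axis, at the top face of the black crank arm, 150 mm above the table (arm 16 mm wide, 8 mm thick, reaching to the knob at any start angle; only the knob stands higher, its top at 187 mm). Winds clockwise from above; at the start anticlockwise is blocked
- crank_knob (a point): centre of the red knob: upright cylinder 22 mm across, 36 mm tall, free to spin on its pin, 45 mm from the crank axis, lower end 1 mm above the arm. Tape drags by steady friction, about 9 N at the knob while turning (3 to 9 N stay on a hand that stops and holds), for 1.2 to 2.4 turns (differs every time, cannot be seen), then lets go within a few degrees: under 1 N
- tail (a joint): turn in rad of the tape-end wheel inside the closed housing, out of sight: 0 until the tape lets go, then 0.003 per radian of further winding (0.0094 at half a turn). That is below the noise of its reading (about 0.01), so the release has to be felt at the crank
- cassette: black cassette, 90 (x) x 42 (y) x 50 mm, 0.16 kg, with a yellow grip rib on top, 60 (x) x 14 (y) x 24 mm (whole height 74 mm); origin at the centre of its underside. At the start it sits in the sampler's well, 1.5 mm clearance each side, underside 90 mm above the table
- tray_blue: blue open tray, 150 (x) x 110 (y) x 35 mm high, walls 4 mm, floor 4 mm thick, fixed to the bench, empty at the start; origin at the centre of its underside. It stands left or right of the sampler
- tray_white: white tray of the same size on the other side of the sampler, holding the spare cassette
- spare: spare cassette with a grey grip, same size, in the white tray; leave it alone
- amber_bottle: amber bottle, 72 mm across, 150 mm tall, behind; leave it alone
- reagent_jar: white jar, 68 mm across, 90 mm tall, behind; leave it alone
- beaker: glass beaker, 72 mm across, 85 mm tall, behind; leave it alone
- vial_a: small clear vial, 28 mm across, 60 mm tall; leave it alone
- vial_b: small amber vial, 28 mm across, 60 mm tall; leave it alone
- calculator: grey calculator lying flat, 130 x 75 x 16 mm; leave it alone
Mind the look-alikes: they are no part of the job. Leave any pink look-alike of the cassette alone. Of the things that look like the tray_blue, take the one that is farthest to the robot's left at the start.

How it is judged:
By the outcome, as a careful person would: the job done as asked, in the order asked, and still so for the second after the job is handed in, with the robot touching nothing.
It also fails if it takes over 70 s, if anything falls off the work surface, if the arm or the gripper's body presses on something with over 40 N, if the wrist force passes 120 N, or if a joint passes its speed limit or range.

### The arm

A 6-joint arm with a two-finger parallel gripper is mounted at the origin on the work surface. World frame = base frame: x ahead of the robot, y to its left, z up, the work surface at z = 0. Lengths are in m, angles in degrees, forces in N, time in s.
With the tool pointing down it reaches from about 0.325 to 0.9 m from the base axis. Payload 3.5 kg.
Tool frame: the origin (TCP) lies at the very end of the fingers, on their centre line; the grasp point (between the pads) lies ctrl.tcp_to_grasp behind it (ctrl.tcp_to_grasp is the distance from the TCP to the grasp point, in m); z points along the fingers, x is the direction in which the jaws open and shut, and the axes are right-handed (so a half turn about z gives the same grasp; the last joint's range is limited). The gripper opens to 85 mm and grips with 20 to 120 N. Pads are 22 mm wide; open, the fingers measure 114 mm over their backs; the gripper's body (76 mm by 85 mm) begins 54 mm behind the grasp point. The pads swing forward as they close: fully open they stand 13 mm farther back than shut.
Start: joints at [70.336, 15.837, -1.513, 72.651, 0, 84.076], TCP at [0.148, 0.607, 0.231] pointing down, gripper open.
Joint ranges: [-178.77, 178.77], [-48.84, 107.48], [-61.69, 71.31], [-111.58, 123.2], [-90, 87.43], [-180, 180]. Speed limits (degrees/s): [147.25, 147.25, 180, 180, 180, 180].

### API

Orientations are given as [roll, pitch, yaw] about the fixed x, y, z axes, in that order (R = Rz(yaw) Ry(pitch) Rx(roll)).
In Python, from cell import ctrl, viewer, workorder gives the robot as it stands. The module is installed in compiled form; this text tells all that it offers.
- The arm moves only by the tool arm_command, never from a script. Its argument "targets" is a list of rows, each an object with "travel": the shift along the tool's x, y, z in cm, a list of three; "turn": the turn about the tool's z in rad. In form: [{"travel": [dx, dy, dz], "turn": turn}, ...]. A call has exactly 10 rows; each row shifts and turns the commanded pose from where the row before left it, along the tool's axes as they then stand; what a row does not reach is not made up. A row lasts 1/8 s, in which the tool goes at most 62.5 mm and 10.7 degrees, less where a joint would pass 70% of its speed; a pose out of reach is approached as far as the arm can. A call with a gripper value outside its range is refused whole. "grip" is the finger opening in cm, from 0 to 8.54, set as the call begins (left out, the last holds). The fingers move at their own pace and stop on an object; "grip_force" is the grip in N (left out, the last holds). Time passes only in rows, so rows that do not move let the fingers close, or fill a call up. It gives the time, the measured TCP pose, the force and the opening at its end, in the units of the state.
- ctrl.state(): the state, without advancing time (a new reading comes with each control period).
- viewer.get_image(name): name is "side" or "top" or "wrist"; returns a dict with "pixels" (420x560x3 uint8, blue, green, red), "fx", "fy", "cx", "cy" (pixels), "k1" (the pictures are not rectified: a ray, as slopes to the right and down, at radius r is drawn at 1 + k1 r^2 times it, then the intrinsics apply), "world_from_camera" (4x4, takes a point from camera to world coordinates); the wrist camera has in their place "tool_from_camera" (4x4, takes a point from camera to tool coordinates, whose origin is the TCP and whose axes are the tool frame's). Camera axes: x right, y down, z forward; pixel columns grow to the right and rows downward; lengths in m; the calibration is good to about 2 mm. A picture is of the moment at which its call begins: read the wrist's pose just before it. There is no depth.
- workorder.close_job(): hands the job in, once; it reports no verdict.
Trained networks look in a picture, given as the dict that the camera call returned (one of the last four; its "shot" number tells which), for a name from the list of things; names that differ only in an ending like _2 or _b are one class to them, and where a whole thing is asked for, a point or a joint stands for the part that bears it (a point fixed in the world has none). Each returns a list of dicts, best first, with "confidence" (0 to 1); they miss things now and then, are a little off and sometimes report something else, mostly with a low value. They report only what shows in the picture. A call takes as long as a camera call. They do not tell look-alikes from the thing itself.
- viewer.spot_in(thing, picture): "point" ([x, y, z] in m, in the coordinates of the camera as it stood for that picture, good to about 4 mm: the middle of the surface that is visible of it).
The state is a dict: "clock": time; "q": joint angles; "dq": joint speeds; "effort": joint torques, N m; "eef_pos": TCP position; "orientation": TCP orientation; "wrist_force": force on the tool from outside, world axes, zero at the start; "torque": the same for the moment, N m; "width": finger opening in m.
Only numpy, scipy, OpenCV 4.12 (cv2) and the standard library are available. Lean on these libraries where they do the work, as an engineer would, in place of code of your own. Each camera call takes 0.05 s, during which the arm holds its last target.

## Working session

There is one attempt and no reset: what is moved stays moved. The work goes in short steps, Python scripts to look and compute and a tool call to move; the robot and the scene stay as the last step left them, time stands still between calls to the robot, and variables do not carry over. Pictures are saved under pics/ and viewed, and the job is handed in when it is done.

Besides the shell and the picture viewer there is one more tool, called after ">>>" in YAML: its name, and indented under it one key for each argument. arm_command: Moves the arm, as the interface text tells. Its arguments: {"type":"object","properties":{"targets":{"type":"array"},"grip":{"type":"number"},"grip_force":{"type":"number"}},"required":["targets"]}

```bash
mkdir -p pics; ls
python3 - <<'E'
from cell import ctrl, viewer
import cv2, numpy as np
s=ctrl.state(); print(s); print(ctrl.tcp_to_grasp)
for n in ["top","side","wrist"]:
    p=viewer.get_image(n); cv2.imwrite(f"pics/{n}0.png",p["pixels"])
    print(n,{k:(np.round(v,4).tolist() if k!='pixels' else 0) for k,v in p.items()})
    for t in ["sampler","crank_axis","crank_knob","cassette","tray_blue","tray_white"]:
        try: r=viewer.spot_in(t,p)
        except Exception as e: print(t,e); continue
        for d in r:
            q=np.array(d["point"])
            if "world_from_camera" in p: w=(p["world_from_camera"]@np.r_[q,1])[:3]
            else: w=(p["tool_from_camera"]@np.r_[q,1])[:3]
            print(t,round(d["confidence"],2),w.round(4))
E
```

```text
pics
{'clock': 0.0, 'q': array([ 7.03374130e+01,  1.58792465e+01, -1.60000185e+00,  7.26497797e+01,
       -2.11193822e-03,  8.40743316e+01]), 'dq': array([ 0.01706396,  0.05711542,  0.04441164,  0.03280676, -0.03587227,
        0.07770023]), 'effort': array([-2.00592760e-03, -4.45509732e+01,  2.95204979e+01,  1.65073044e-02,
       -9.93444883e-05,  5.77178071e-06]), 'eef_pos': array([0.14818081, 0.60636433, 0.23013123]), 'orientation': array([-1.79988780e+02,  1.28556586e-01,  7.62630964e+01]), 'wrist_force': array([-0.45490343,  0.00711578,  0.79895553]), 'torque': array([-0.01065068, -0.00942327, -0.02018439]), 'width': 0.0855874815412084}
0.0187
top {'pixels': 0, 'fx': 436.9416, 'fy': 436.9416, 'cx': 278.7562, 'cy': 212.6931, 'k1': -0.0687, 'world_from_camera': [[-0.0244, -0.9893, 0.144, 0.3247], [-0.9995, 0.0215, -0.0222, -0.0669], [0.0189, -0.1444, -0.9893, 1.408], [0.0, 0.0, 0.0, 1.0]], 'shot': 1}
sampler 0.76 [0.564  0.0353 0.1222]
crank_axis 0.86 [0.5794 0.0917 0.1333]
crank_axis 0.17 [0.6765 0.3168 0.1021]
crank_knob 0.44 [0.5441 0.0826 0.1926]
cassette 0.93 [ 0.3813 -0.14
[... 458 characters left out ...]
214]
crank_axis 0.76 [0.5691 0.1014 0.132 ]
crank_knob 0.7 [ 0.5567 -0.0293  0.1388]
crank_knob 0.43 [0.5392 0.0901 0.1796]
cassette 0.75 [ 0.5544 -0.0295  0.1398]
cassette 0.62 [ 0.3723 -0.1329  0.0506]
tray_blue 0.87 [0.4751 0.3303 0.0016]
tray_blue 0.76 [0.2744 0.22   0.0025]
tray_white 0.61 [ 0.4774 -0.306   0.0182]
wrist {'pixels': 0, 'fx': 295.6564, 'fy': 295.6564, 'cx': 281.0788, 'cy': 207.4695, 'k1': -0.0558, 'tool_from_camera': [[1.0, -0.0006, 0.0007, 0.0005], [0.0004, 0.9542, 0.2991, -0.0769], [-0.0009, -0.2991, 0.9542, -0.1415], [0.0, 0.0, 0.0, 1.0]], 'shot': 3}
sampler 0.51 [-0.3345  0.4345  0.2246]
tray_blue 0.85 [-0.3703  0.1883  0.2191]
tray_blue 0.69 [-0.2493  0.3613  0.2098]
```

View pics/top0.png

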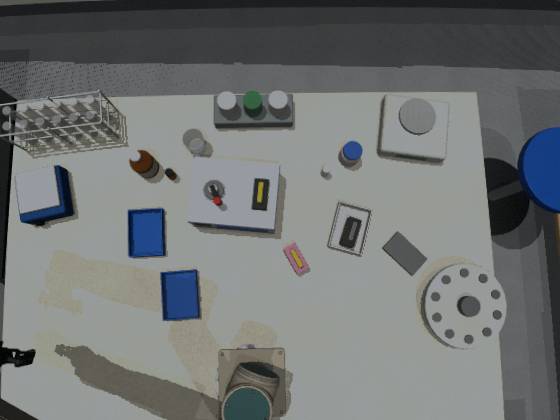

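View pics/side0.png

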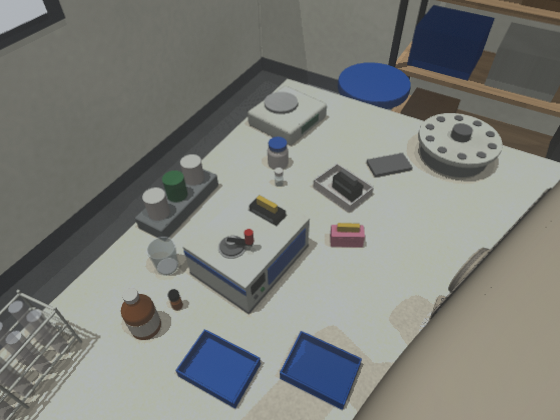

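View pics/wrist0.png

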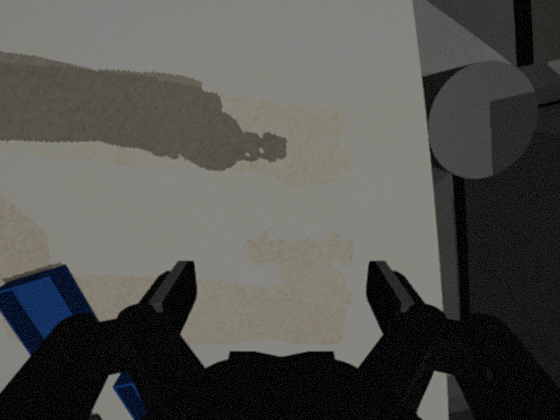

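Run:
```python
import cv2
t=cv2.imread("pics/top0.png"); s=cv2.imread("pics/side0.png")
cv2.imwrite("pics/tz.png",cv2.resize(t[140:260,170:300],None,fx=6,fy=5*1.2*0+5,interpolation=cv2.INTER_CUBIC)[:600])
cv2.imwrite("pics/tz2.png",cv2.resize(t[130:330,0:220],None,fx=3,fy=3,interpolation=cv2.INTER_CUBIC))
cv2.imwrite("pics/sz.png",cv2.resize(s[180:310,170:320],None,fx=5,fy=4.6,interpolation=cv2.INTER_CUBIC))
```

```text
(no output)
```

View pics/tz.png

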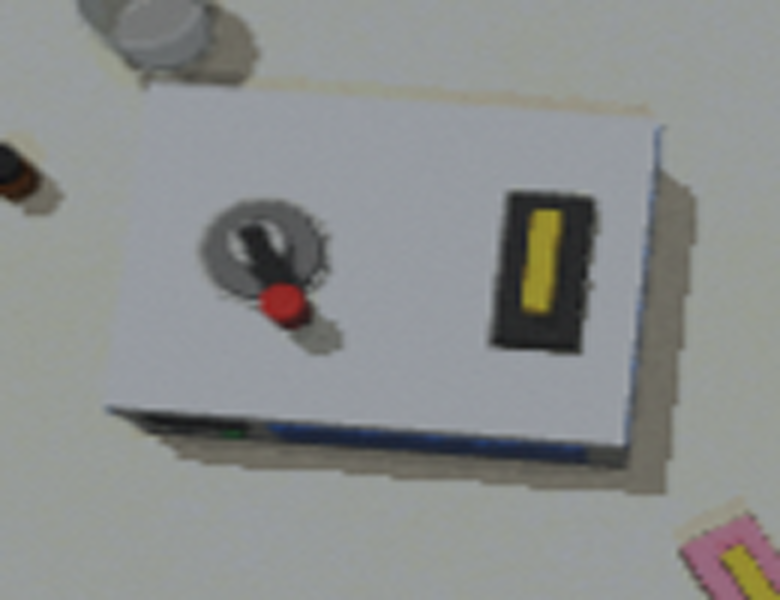

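View pics/tz2.png

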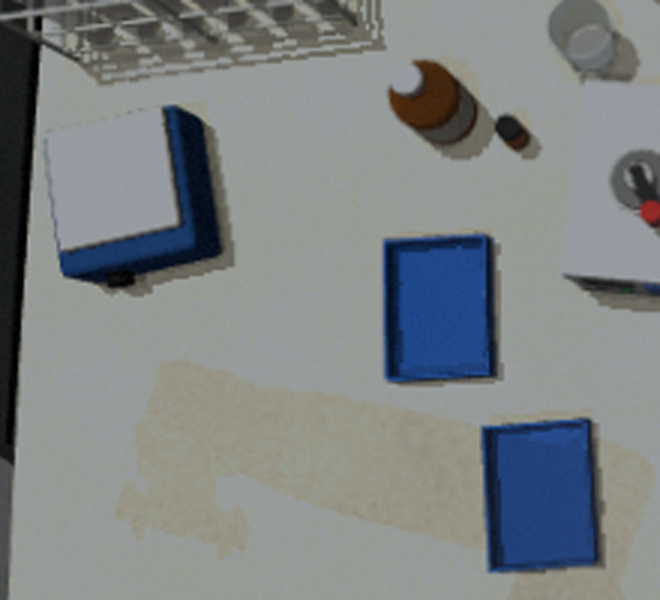

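View pics/sz.png

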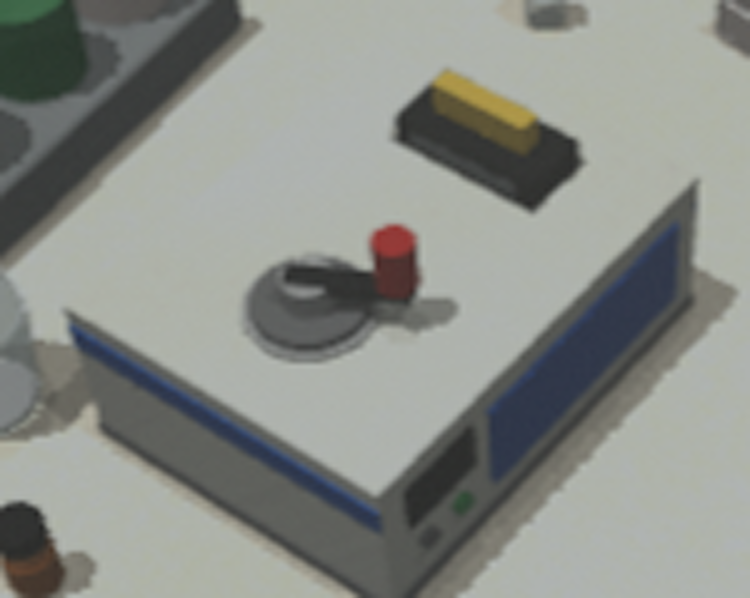

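```bash
cat > h.py <<'E'
import numpy as np, cv2
from scipy.spatial.transform import Rotation as Ro
def ray(p,uv,T):
    K=np.array([[p["fx"],0,p["cx"]],[0,p["fy"],p["cy"]],[0,0,1]])
    n=cv2.undistortPoints(np.array([[uv]],float),K,np.array([p["k1"],0,0,0,0]))[0,0]
    return T[:3,3], T[:3,:3]@np.r_[n,1]
def onz(p,uv,z,T):
    o,d=ray(p,uv,T); return (o+d*(z-o[2])/d[2])[:2]
def tri(rs):
    A=np.zeros((3,3));b=np.zeros(3)
    for o,d in rs:
        d=d/np.linalg.norm(d);P=np.eye(3)-np.outer(d,d);A+=P;b+=P@o
    x=np.linalg.solve(A,b)
    return x,[np.linalg.norm((np.eye(3)-np.outer(d,d)/(d@d))@(x-o)) for o,d in rs]
def toolT(s):
    T=np.eye(4);T[:3,:3]=Ro.from_euler('xyz',s["orientation"],degrees=True).as_matrix();T[:3,3]=s["eef_pos"];return T
E
python3 - <<'E'
from h import *
from cell import viewer
p=viewer.get_image("top");q=viewer.get_image("side")
T=p["world_from_camera"];S=q["world_from_camera"]
f=lambda x,y:(x/6+170-.4,y/5+140-.4)
c=[onz(p,f(*a),.12,T) for a in [(148,85),(660,128),(625,445),(108,408)]]
print(np.round(c,4),np.mean(c,0))
for i in range(4):
    d=c[(i+1)%4]-c[i];print(np.linalg.norm(d),np.degrees(np.arctan2(d[1],d[0])))
r=[onz(p,f(*a),.164,T) for a in [(531,210),(561,211),(549,314),(521,309)]]
print("rib",np.round(r,4),np.mean(r,0))
print("knob",onz(p,f(285,300),.187,T))
g=lambda x,y:(x/5+170-.4,y/4.6+180-.4)
print("knob tri",tri([ray(p,f(285,300),T),ray(q,g(394,240),S)]), "side",onz(q,g(394,240),.187,S))
rs=np.mean([onz(q,g(*a),.164,S) for a in [(448,72),(538,122),(524,130),(434,80)]],0);print("rib side",rs)
h=lambda x,y:(x/3-.33,y/3+130-.33)
t=[onz(p,h(*a),.035,T) for a in [(386,239),(487,235),(493,379),(389,382)]]
print("tray",np.round(t,4),np.mean(t,0))
for i in range(4):
    d=t[(i+1)%4]-t[i];print(np.linalg.norm(d),np.degrees(np.arctan2(d[1],d[0])))
E
```

```text
[[ 0.6898  0.1565]
 [ 0.6575 -0.102 ]
 [ 0.4649 -0.0799]
 [ 0.4925  0.1753]] [0.57617558 0.03746493]
0.26045953427436974 -97.12519020317053
0.1939041909176683 173.46698394442603
0.25673086943593915 83.81484406844953
0.1981896806313297 -5.457665777157259
rib [[ 0.5984 -0.0371]
 [ 0.5975 -0.0516]
 [ 0.5369 -0.0447]
 [ 0.5401 -0.0313]] [ 0.56820712 -0.04114999]
knob [0.54368319 0.07940054]
knob tri (array([0.54413684, 0.07973322, 0.18378701]), [np.float64(0.00013031986417008927), np.float64(0.00013031986417014134)]) side [0.54240203 0.08177923]
rib side [ 0.56765086 -0.03932643]
tray [[0.5457 0.381 ]
 [0.5477 0.2732]
 [0.3953 0.265 ]
 [0.3943 0.3744]] [0.47072903 0.32339257]
0.10787249974235151 -88.97338356607463
0.15260565618956445 -176.92024552355147
0.10939484260190561 90.53013884743032
0.15161121515537582 2.5191874837122303
```

>>> arm_command:
  targets:
    - {"travel": [-2, 2, -0.6], "turn": 0}
    - {"travel": [-4.2, 4.4, -0.6], "turn": 0}
    - {"travel": [-4.2, 4.4, -0.6], "turn": 0}
    - {"travel": [-4.2, 4.4, -0.6], "turn": 0}
    - {"travel": [-4.2, 4.4, -0.6], "turn": 0}
    - {"travel": [-4.2, 4.4, -0.6], "turn": 0}
    - {"travel": [-4.2, 4.4, -0.6], "turn": 0}
    - {"travel": [-4.2, 4.4, -0.6], "turn": 0}
    - {"travel": [-4.2, 4.4, -0.6], "turn": 0}
    - {"travel": [-4.2, 4.4, -0.6], "turn": 0}

```text
clock: 2.4
eef_pos: [0.4589, 0.1199, 0.2919]
orientation: [179.9, -0.0, 76.3]
wrist_force: [0.0, 0.9, -1.2]
width: 0.0856
```

>>> arm_command:
  targets:
    - {"travel": [-4.2, 4.4, -0.6], "turn": 0}
    - {"travel": [-3.1, 3.8, -0.4], "turn": 0}
    - {"travel": [0, 0, 0], "turn": -0.129}
    - {"travel": [0, 0, 0], "turn": 0}
    - {"travel": [0, 0, 0], "turn": 0}
    - {"travel": [0, 0, 0], "turn": 0}
    - {"travel": [0, 0, 0], "turn": 0}
    - {"travel": [0, 0, 0], "turn": 0}
    - {"travel": [0, 0, 0], "turn": 0}
    - {"travel": [0, 0, 0], "turn": 0}

```text
clock: 3.65
eef_pos: [0.5203, 0.0313, 0.3014]
orientation: [180.0, 0.0, 83.7]
wrist_force: [0.1, 0.4, 1.1]
width: 0.0857
```

Run:
```python
from h import *
from cell import ctrl,viewer
import pickle
s=ctrl.state();p=viewer.get_image("wrist");cv2.imwrite("pics/w1.png",p["pixels"])
pickle.dump((s,p),open("w1.pkl","wb"))
T=toolT(s)@p["tool_from_camera"]
print(s["clock"],s["eef_pos"],s["orientation"],s["wrist_force"],s["torque"])
for t in ["sampler","crank_axis","crank_knob","cassette","tray_blue"]:
    for d in viewer.spot_in(t,p): print(t,d["confidence"],(T@np.r_[d["point"],1])[:3].round(4))
```

```text
3.65 [0.52034307 0.03133402 0.30135149] [1.79994665e+02 2.00787722e-03 8.36505096e+01] [0.08248293 0.36601813 1.13417321] [ 0.01758365  0.0347071  -0.04224088]
sampler 0.54 [0.5768 0.0904 0.1293]
crank_axis 0.68 [0.5776 0.0894 0.1279]
crank_axis 0.29 [ 0.6502 -0.2403  0.0437]
crank_knob 0.76 [0.5368 0.0836 0.1843]
crank_knob 0.35 [0.6766 0.3154 0.093 ]
crank_knob 0.28 [0.7722 0.145  0.0672]
cassette 0.58 [ 0.5583 -0.0301  0.1368]
cassette 0.58 [ 0.384  -0.1345  0.0479]
cassette 0.26 [0.6571 0.2465 0.0504]
tray_blue 0.87 [0.4695 0.3384 0.0016]
tray_blue 0.57 [0.3332 0.2216 0.0065]
```

View pics/w1.png

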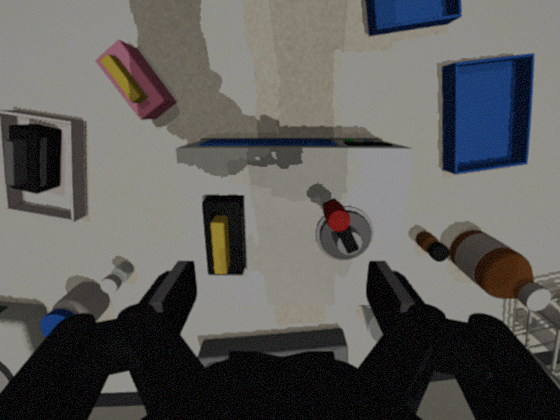

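Run:
```python
import cv2
t=cv2.imread("pics/w1.png")
cv2.imwrite("pics/w1a.png",cv2.resize(t[140:290,300:425],None,fx=4,fy=4,interpolation=cv2.INTER_CUBIC))
cv2.imwrite("pics/w1b.png",cv2.resize(t[140:290,165:290],None,fx=4,fy=4,interpolation=cv2.INTER_CUBIC))
cv2.imwrite("pics/w1c.png",cv2.resize(t[40:190,420:560],None,fx=4,fy=4,interpolation=cv2.INTER_CUBIC))
```

```text
(no output)
```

View pics/w1a.png

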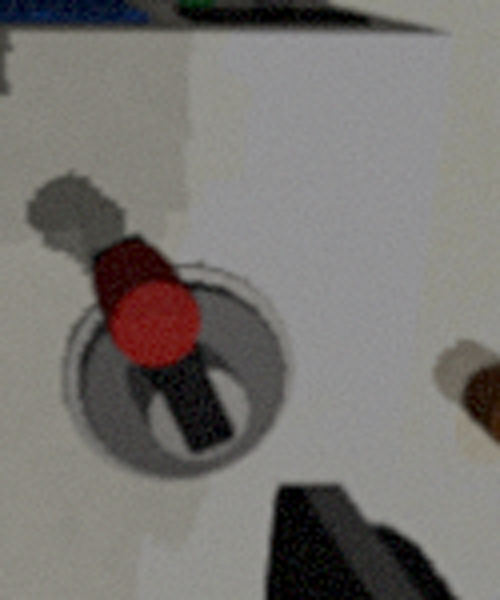

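View pics/w1b.png

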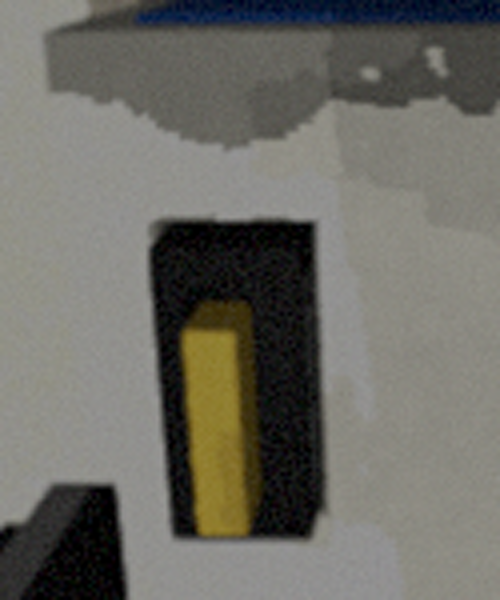

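View pics/w1c.png

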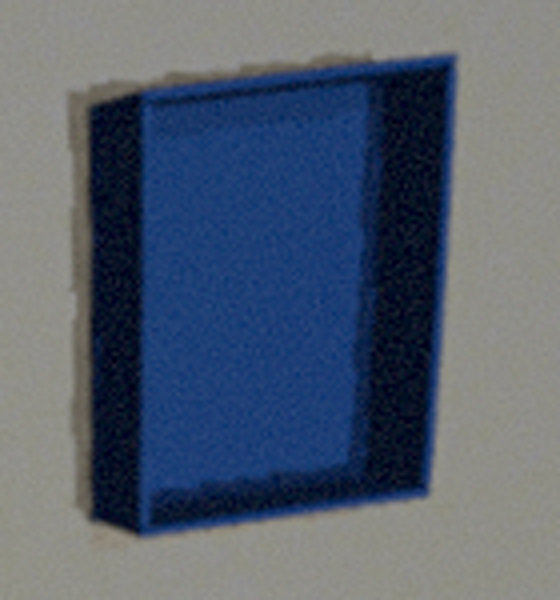

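Run:
```python
from h import *
import pickle
from cell import viewer
s,p=pickle.load(open("w1.pkl","rb"));T=toolT(s)@p["tool_from_camera"]
t=viewer.get_image("top")
A=lambda x,y:(x/4+300-.4,y/4+140-.4);B=lambda x,y:(x/4+165-.4,y/4+140-.4);C=lambda x,y:(x/4+420-.4,y/4+40-.4)
f=lambda x,y:(x/6+170-.4,y/5+140-.4)
a=onz(p,B(47,33),.12,T);b=onz(p,A(450,33),.12,T);d=b-a
print("front",a,b,np.linalg.norm(d),np.degrees(np.arctan2(d[1],d[0]))-90)
print("knob",onz(p,A(155,323),.187,T),tri([ray(p,A(155,323),T),ray(t,f(285,300),t["world_from_camera"])]))
r=[onz(p,B(*k),.164,T) for k in [(184,331),(236,331),(247,535),(198,535)]];print("rib",np.round(r,4),np.mean(r,0))
ct=np.mean([ray(p,B(*k),T)[1] for k in [(184,331),(236,331),(247,535),(198,535)]],0)
tt=np.mean([ray(t,f(*k),t["world_from_camera"])[1] for k in[(531,210),(561,211),(549,314),(521,309)]],0)
print("rib tri",tri([(T[:3,3],ct),(t["world_from_camera"][:3,3],tt)]))
k=[onz(p,B(*k),.14,T) for k in [(152,225),(315,225),(312,537),(175,537)]];print("cass",np.round(k,4),np.mean(k,0))
print("ring",onz(p,A(198,410),.142,T), "armend",onz(p,A(212,442),.15,T), "disc", onz(p,A(182,372),.13,T))
g=[onz(p,C(*k),.035,T) for k in [(145,95),(455,58),(428,494),(147,530)]];print("tray",np.round(g,4),np.mean(g,0))
for i in range(4):
    d=g[(i+1)%4]-g[i];print(np.linalg.norm(d),np.degrees(np.arctan2(d[1],d[0])))
```

```text
front [ 0.46464123 -0.07606517] [0.49287503 0.17900383] 0.25662686293169684 -6.316404273523105
knob [0.54206008 0.08275864] (array([0.54410892, 0.08171198, 0.18254958]), [np.float64(0.0018110685435572813), np.float64(0.0018110685435573045)])
rib [[ 0.5387 -0.0414]
 [ 0.5402 -0.0283]
 [ 0.5978 -0.0354]
 [ 0.5964 -0.0485]] [ 0.56825505 -0.03839769]
rib tri (array([ 0.56995253, -0.04060143,  0.15712058]), [np.float64(0.0006300268596860631), np.float64(0.0006300268596862449)])
cass [[ 0.5163 -0.0515]
 [ 0.5212 -0.0083]
 [ 0.6137 -0.0232]
 [ 0.6094 -0.0629]] [ 0.56514739 -0.03647466]
ring [0.58636728 0.1008289 ] armend [0.5925715  0.10267205] disc [0.5796613  0.09914173]
tray [[0.4021 0.273 ]
 [0.3979 0.38  ]
 [0.544  0.3858]
 [0.5465 0.2804]] [0.47262274 0.32978726]
0.10708091683842078 92.2551630974628
0.14619632022695783 2.2536372349309945
0.10544546635739563 -88.60760867027156
0.14461789956642904 -177.093684367945
```

>>> arm_command:
  targets:
    - {"travel": [2.6, 0.85, 0], "turn": 0}
    - {"travel": [2.64, 0.85, 0], "turn": 0}
    - {"travel": [0, 0, 2.5], "turn": 0}
    - {"travel": [0, 0, 3.5], "turn": 0}
    - {"travel": [0, 0, 3.5], "turn": 0}
    - {"travel": [0, 0, 2.5], "turn": 0}
    - {"travel": [0, 0, 1.4], "turn": 0}
    - {"travel": [0, 0, 1.0], "turn": 0}
    - {"travel": [0, 0, 0], "turn": 0}
    - {"travel": [0, 0, 0], "turn": 0}
  grip: 7

```text
clock: 5.25
eef_pos: [0.5439, 0.0815, 0.1583]
orientation: [179.9, -0.0, 83.7]
wrist_force: [0.9, -0.1, 0.4]
width: 0.0701
```

Run:
```python
from cell import ctrl,viewer
import cv2
s=ctrl.state();print(s["eef_pos"],s["orientation"],s["wrist_force"])
p=viewer.get_image("wrist");cv2.imwrite("pics/w2.png",p["pixels"])
```

```text
[0.54387796 0.08154644 0.15833965] [ 1.79894499e+02 -1.49743866e-02  8.36542603e+01] [ 0.92756797 -0.11013143  0.35180774]
```

View pics/w2.png

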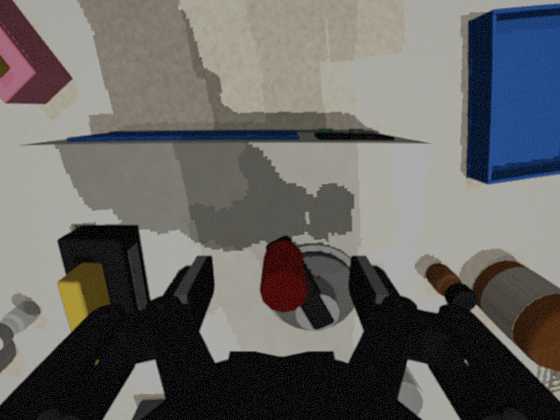

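Run:
```python
from h import *
from cell import ctrl,viewer
s=ctrl.state();p=viewer.get_image("wrist");T=toolT(s)@p["tool_from_camera"]
im=p["pixels"];cv2.imwrite("pics/w3.png",cv2.resize(im[220:340,200:360],None,fx=5,fy=5,interpolation=cv2.INTER_CUBIC))
for v in [285,288,291,294]: print(v,onz(p,(286,v),.187,T))
```

```text
285 [0.53836929 0.08488593]
288 [0.53988167 0.08472546]
291 [0.54140629 0.08456373]
294 [0.54294335 0.0844007 ]
```

View pics/w3.png

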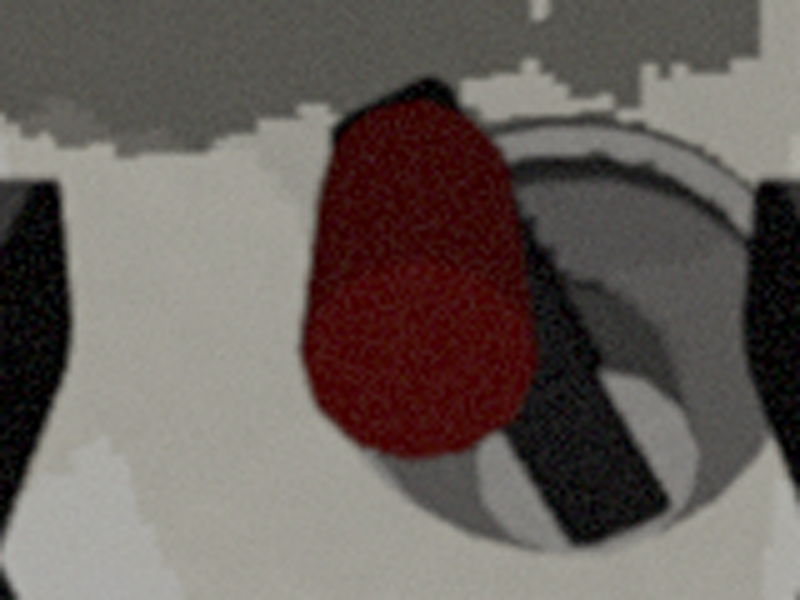

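>>> arm_command:
  targets:
    - {"travel": [0.05, -0.15, 0], "turn": 0}
    - {"travel": [0, 0, 0], "turn": 0}
    - {"travel": [0, 0, 0], "turn": 0}
    - {"travel": [0, 0, 0], "turn": 0}
    - {"travel": [0, 0, 0], "turn": 0}
    - {"travel": [0, 0, 0], "turn": 0}
    - {"travel": [0, 0, 0], "turn": 0}
    - {"travel": [0, 0, 0], "turn": 0}
    - {"travel": [0, 0, 0], "turn": 0}
    - {"travel": [0, 0, 0], "turn": 0}
  grip: 1.6
  grip_force: 35

```text
clock: 6.6
eef_pos: [0.5416, 0.0824, 0.1575]
orientation: [180.0, -0.0, 83.7]
wrist_force: [-1.2, 3.1, 4.4]
width: 0.0208
```

Run:
```python
from h import *
from cell import ctrl,viewer
s=ctrl.state();print(s["eef_pos"],s["orientation"],s["wrist_force"],s["torque"],s["width"])
ax=np.array([.5836,.0986]);yaw=np.radians(83.65);X=np.array([np.cos(yaw),np.sin(yaw)]);Y=np.array([np.sin(yaw),-np.cos(yaw)])
v=np.array([.5425,.0823])-ax;print(np.linalg.norm(v),np.degrees(np.arctan2(v[1],v[0])))
# rows: per-10deg clockwise steps, from angle list
a0=np.arctan2(v[1],v[0]);pt=lambda a:ax+.045*np.array([np.cos(a),np.sin(a)])
for i in range(36):
    d=pt(a0-np.radians(10*(i+1)))-pt(a0-np.radians(10*i)); print(i,np.round([d@X*100,d@Y*100],2))
```

```text
[0.5416211  0.08241893 0.15749191] [ 1.79995434e+02 -3.60791580e-02  8.36596483e+01] [-1.18804622  3.13285286  4.4388482 ] [ 0.71095571  0.38953902 -0.00152695] 0.02080195356407455
0.04421425109622464 -158.36703625118687
0 [ 0.72 -0.31]
1 [ 0.76 -0.18]
2 [ 0.78 -0.04]
3 [0.78 0.1 ]
4 [0.75 0.23]
5 [0.7  0.36]
6 [0.63 0.47]
7 [0.53 0.57]
8 [0.43 0.66]
9 [0.31 0.72]
10 [0.18 0.76]
11 [0.04 0.78]
12 [-0.1   0.78]
13 [-0.23  0.75]
14 [-0.36  0.7 ]
15 [-0.47  0.63]
16 [-0.57  0.53]
17 [-0.66  0.43]
18 [-0.72  0.31]
19 [-0.76  0.18]
20 [-0.78  0.04]
21 [-0.78 -0.1 ]
22 [-0.75 -0.23]
23 [-0.7  -0.36]
24 [-0.63 -0.47]
25 [-0.53 -0.57]
26 [-0.43 -0.66]
27 [-0.31 -0.72]
28 [-0.18 -0.76]
29 [-0.04 -0.78]
30 [ 0.1  -0.78]
31 [ 0.23 -0.75]
32 [ 0.36 -0.7 ]
33 [ 0.47 -0.63]
34 [ 0.57 -0.53]
35 [ 0.66 -0.43]
```

>>> arm_command:
  targets:
    - {"travel": [0.36, -0.16, 0], "turn": 0}
    - {"travel": [0.36, -0.15, 0], "turn": 0}
    - {"travel": [0.38, -0.09, 0], "turn": 0}
    - {"travel": [0.38, -0.09, 0], "turn": 0}
    - {"travel": [0.39, -0.02, 0], "turn": 0}
    - {"travel": [0.39, -0.02, 0], "turn": 0}
    - {"travel": [0.39, 0.05, 0], "turn": 0}
    - {"travel": [0.39, 0.05, 0], "turn": 0}
    - {"travel": [0.38, 0.11, 0], "turn": 0}
    - {"travel": [0.37, 0.12, 0], "turn": 0}

```text
clock: 7.85
eef_pos: [0.542, 0.1164, 0.1575]
orientation: [-179.9, 0.6, 83.5]
wrist_force: [-5.7, -8.1, 10.1]
width: 0.0209
```

```bash
cat > st.py <<'E'
from h import *
from cell import ctrl,viewer
s=ctrl.state();ax=np.array([.5836,.0986])
v=s["eef_pos"][:2]-ax;r=np.linalg.norm(v);u=v/r;t=np.array([u[1],-u[0]]) # cw tangent
f=s["wrist_force"]
print("t",s["clock"],"pos",s["eef_pos"].round(4),"r",r.round(4),"ang",np.degrees(np.arctan2(v[1],v[0])).round(1),"F",f.round(1),"Frad",(f[:2]@u).round(1),"Ftan",(f[:2]@t).round(1),"M",s["torque"].round(2),"w",s["width"].round(4))
E
python3 st.py
```

```text
Traceback (most recent call last):
  File "st.py", line 6, in <module>
    print("t",s["clock"],"pos",s["eef_pos"].round(4),"r",r.round(4),"ang",np.degrees(np.arctan2(v[1],v[0])).round(1),"F",f.round(1),"Frad",(f[:2]@u).round(1),"Ftan",(f[:2]@t).round(1),"M",s["torque"].round(2),"w",s["width"].round(4))
                                                                                                                                                                                                                     ^^^^^^^^^^^^^^^^
AttributeError: 'float' object has no attribute 'round'
```

```bash
sed -i 's/s\["width"\].round(4)/round(s["width"],4)/' st.py; python3 st.py
```

```text
t 7.85 pos [0.542  0.1164 0.1575] r 0.0453 ang 156.9 F [-5.7 -8.1 10.1] Frad 2.0 Ftan -9.7 M [-1.74  1.34  0.02] w 0.0209
```

>>> arm_command:
  targets:
    - {"travel": [0.7, 0.36, -0.05], "turn": 0}
    - {"travel": [0.63, 0.47, -0.05], "turn": 0}
    - {"travel": [0.53, 0.57, 0], "turn": 0}
    - {"travel": [0.43, 0.66, 0], "turn": 0}
    - {"travel": [0.31, 0.72, 0], "turn": 0}
    - {"travel": [0.18, 0.76, 0], "turn": 0}
    - {"travel": [0.04, 0.78, 0], "turn": 0}
    - {"travel": [-0.1, 0.78, 0], "turn": 0}
    - {"travel": [-0.11, 0.38, 0], "turn": 0}
    - {"travel": [-0.12, 0.37, 0], "turn": 0}

```text
clock: 9.1
eef_pos: [0.6011, 0.1406, 0.1576]
orientation: [-179.5, -0.2, 83.7]
wrist_force: [-8.0, 6.8, 7.2]
width: 0.021
```

```bash
python3 st.py
```

```text
t 9.1 pos [0.6011 0.1406 0.1576] r 0.0455 ang 67.4 F [-8.   6.8  7.2] Frad 3.2 Ftan -10.0 M [1.4  1.67 0.06] w 0.021
```

>>> arm_command:
  targets:
    - {"travel": [-0.36, 0.7, -0.05], "turn": 0}
    - {"travel": [-0.47, 0.63, 0], "turn": 0}
    - {"travel": [-0.57, 0.53, 0], "turn": 0}
    - {"travel": [-0.66, 0.43, 0], "turn": 0}
    - {"travel": [-0.72, 0.31, 0], "turn": 0}
    - {"travel": [-0.76, 0.18, 0], "turn": 0}
    - {"travel": [-0.78, 0.04, 0], "turn": 0}
    - {"travel": [-0.78, -0.1, 0], "turn": 0}
    - {"travel": [-0.38, -0.11, 0], "turn": 0}
    - {"travel": [-0.37, -0.12, 0], "turn": 0}

```text
clock: 10.35
eef_pos: [0.6245, 0.0805, 0.1577]
orientation: [179.9, -0.4, 83.7]
wrist_force: [5.0, 9.0, -4.3]
width: 0.0211
```

```bash
python3 st.py
```

```text
t 10.35 pos [0.6245 0.0805 0.1577] r 0.0447 ang -23.9 F [ 5.   9.  -4.3] Frad 0.9 Ftan -10.2 M [ 1.87 -1.04  0.04] w 0.0211
```

>>> arm_command:
  targets:
    - {"travel": [-0.7, -0.36, 0.03], "turn": 0}
    - {"travel": [-0.63, -0.47, 0], "turn": 0}
    - {"travel": [-0.53, -0.57, 0], "turn": 0}
    - {"travel": [-0.43, -0.66, 0], "turn": 0}
    - {"travel": [-0.31, -0.72, 0], "turn": 0}
    - {"travel": [-0.18, -0.76, 0], "turn": 0}
    - {"travel": [-0.04, -0.78, 0], "turn": 0}
    - {"travel": [0.1, -0.78, 0], "turn": 0}
    - {"travel": [0.11, -0.38, 0], "turn": 0}
    - {"travel": [0.12, -0.37, 0], "turn": 0}

```text
clock: 11.6
eef_pos: [0.5661, 0.0577, 0.1579]
orientation: [179.5, 0.2, 83.6]
wrist_force: [9.9, -2.2, -7.6]
width: 0.0206
```

```bash
python3 st.py
```

```text
t 11.6 pos [0.5661 0.0577 0.1579] r 0.0445 ang -113.2 F [ 9.9 -2.2 -7.6] Frad -1.9 Ftan -9.9 M [-0.48 -1.98  0.05] w 0.0206
```

>>> arm_command:
  targets:
    - {"travel": [0.36, -0.7, 0.03], "turn": 0}
    - {"travel": [0.47, -0.63, 0], "turn": 0}
    - {"travel": [0.57, -0.53, 0], "turn": 0}
    - {"travel": [0.66, -0.43, 0], "turn": 0}
    - {"travel": [0.72, -0.31, 0], "turn": 0}
    - {"travel": [0.76, -0.18, 0], "turn": 0}
    - {"travel": [0.78, -0.04, 0], "turn": 0}
    - {"travel": [0.78, 0.1, 0], "turn": 0}
    - {"travel": [0.38, 0.11, 0], "turn": 0}
    - {"travel": [0.37, 0.12, 0], "turn": 0}

```text
clock: 12.85
eef_pos: [0.5419, 0.1162, 0.1577]
orientation: [-179.8, 0.6, 83.5]
wrist_force: [-4.7, -8.4, 6.9]
width: 0.0207
```

```bash
python3 st.py
```

```text
t 12.85 pos [0.5419 0.1162 0.1577] r 0.0453 ang 157.1 F [-4.7 -8.4  6.9] Frad 1.1 Ftan -9.5 M [-1.79  1.01 -0.  ] w 0.0207
```

>>> arm_command:
  targets:
    - {"travel": [0.7, 0.36, 0], "turn": 0}
    - {"travel": [0.63, 0.47, 0], "turn": 0}
    - {"travel": [0.53, 0.57, 0], "turn": 0}
    - {"travel": [0.43, 0.66, 0], "turn": 0}
    - {"travel": [0.31, 0.72, 0], "turn": 0}
    - {"travel": [0.18, 0.76, 0], "turn": 0}
    - {"travel": [0.04, 0.78, 0], "turn": 0}
    - {"travel": [-0.1, 0.78, 0], "turn": 0}
    - {"travel": [-0.11, 0.38, 0], "turn": 0}
    - {"travel": [-0.12, 0.37, 0], "turn": 0}

```text
clock: 14.1
eef_pos: [0.6012, 0.1406, 0.1576]
orientation: [-179.6, -0.2, 83.7]
wrist_force: [-8.7, 7.5, 7.2]
width: 0.0206
```

```bash
python3 st.py
```

```text
t 14.1 pos [0.6012 0.1406 0.1576] r 0.0455 ang 67.3 F [-8.7  7.5  7.2] Frad 3.6 Ftan -11.0 M [1.43 1.73 0.05] w 0.0206
```

>>> arm_command:
  targets:
    - {"travel": [-0.36, 0.7, 0], "turn": 0}
    - {"travel": [-0.47, 0.63, 0], "turn": 0}
    - {"travel": [-0.57, 0.53, 0], "turn": 0}
    - {"travel": [-0.66, 0.43, 0], "turn": 0}
    - {"travel": [-0.72, 0.31, 0], "turn": 0}
    - {"travel": [-0.76, 0.18, 0], "turn": 0}
    - {"travel": [-0.78, 0.04, 0], "turn": 0}
    - {"travel": [-0.78, -0.1, 0], "turn": 0}
    - {"travel": [-0.38, -0.11, 0], "turn": 0}
    - {"travel": [-0.37, -0.12, 0], "turn": 0}

```text
clock: 15.35
eef_pos: [0.6246, 0.0806, 0.1576]
orientation: [179.9, -0.4, 83.8]
wrist_force: [5.1, 9.1, -2.3]
width: 0.0208
```

```bash
python3 st.py
```

```text
t 15.35 pos [0.6246 0.0806 0.1576] r 0.0448 ang -23.8 F [ 5.1  9.1 -2.3] Frad 1.0 Ftan -10.4 M [ 2.05 -0.86  0.04] w 0.0208
```

>>> arm_command:
  targets:
    - {"travel": [-0.7, -0.36, 0], "turn": 0}
    - {"travel": [-0.63, -0.47, 0], "turn": 0}
    - {"travel": [-0.53, -0.57, 0], "turn": 0}
    - {"travel": [-0.43, -0.66, 0], "turn": 0}
    - {"travel": [-0.31, -0.72, 0], "turn": 0}
    - {"travel": [-0.18, -0.76, 0], "turn": 0}
    - {"travel": [-0.04, -0.78, 0], "turn": 0}
    - {"travel": [0.1, -0.78, 0], "turn": 0}
    - {"travel": [0.11, -0.38, 0], "turn": 0}
    - {"travel": [0.12, -0.37, 0], "turn": 0}

```text
clock: 16.6
eef_pos: [0.562, 0.0595, 0.1578]
orientation: [180.0, -0.0, 83.7]
wrist_force: [2.4, 4.6, -6.7]
width: 0.0208
```

```bash
python3 st.py
```

```text
t 16.6 pos [0.562  0.0595 0.1578] r 0.0447 ang -118.9 F [ 2.4  4.6 -6.7] Frad -5.1 Ftan 0.1 M [ 0.92 -0.59 -0.02] w 0.0208
```

>>> arm_command:
  targets:
    - {"travel": [0, 0, 0], "turn": 0}
    - {"travel": [0, 0, 0], "turn": 0}
    - {"travel": [0, 0, 0], "turn": 0}
    - {"travel": [0, 0, 0], "turn": 0}
    - {"travel": [0, 0, 0], "turn": 0}
    - {"travel": [0, 0, 0], "turn": 0}
    - {"travel": [0, 0, -1.5], "turn": 0}
    - {"travel": [0, 0, -2], "turn": 0}
    - {"travel": [0, 0, -3], "turn": 0}
    - {"travel": [0, 0, -2.7], "turn": 0}
  grip: 5

```text
clock: 17.85
eef_pos: [0.5624, 0.0592, 0.2525]
orientation: [179.9, -0.0, 83.7]
wrist_force: [0.6, 0.4, -0.4]
width: 0.05
```

>>> arm_command:
  targets:
    - {"travel": [-2, 0.35, 0], "turn": 0}
    - {"travel": [-3, 0.5, 0], "turn": 0}
    - {"travel": [-3, 0.5, 0], "turn": 0}
    - {"travel": [-1.79, 0.4, 0], "turn": 0}
    - {"travel": [0, 0, 0], "turn": 0}
    - {"travel": [0, 0, 0], "turn": 0}
    - {"travel": [0, 0, 0], "turn": 0}
    - {"travel": [0, 0, 0], "turn": 0}
    - {"travel": [0, 0, 0], "turn": 0}
    - {"travel": [0, 0, 0], "turn": 0}

```text
clock: 19.1
eef_pos: [0.5686, -0.0398, 0.2503]
orientation: [180.0, -0.0, 83.7]
wrist_force: [-0.2, 0.3, 0.2]
width: 0.05
```

Run:
```python
from h import *
from cell import ctrl,viewer
import pickle
s=ctrl.state();p=viewer.get_image("wrist");cv2.imwrite("pics/w4.png",p["pixels"]);pickle.dump((s,p),open("w4.pkl","wb"))
print(s["eef_pos"],s["orientation"],s["wrist_force"],s["clock"])
cv2.imwrite("pics/w4z.png",cv2.resize(p["pixels"][150:350,180:400],None,fx=3,fy=3,interpolation=cv2.INTER_CUBIC))
t=viewer.get_image("top")["pixels"];cv2.imwrite("pics/t4.png",cv2.resize(t[140:260,170:300],None,fx=5,fy=5))
```

```text
[ 0.56863264 -0.03981145  0.25026296] [ 1.79998245e+02 -1.59142491e-03  8.36765905e+01] [-0.21020381  0.34480491  0.2474476 ] 19.1
```

View pics/w4z.png

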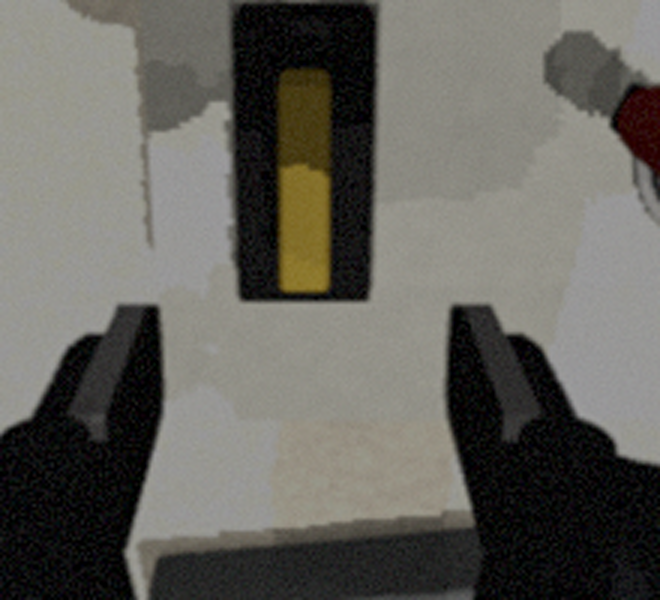

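View pics/w4.png

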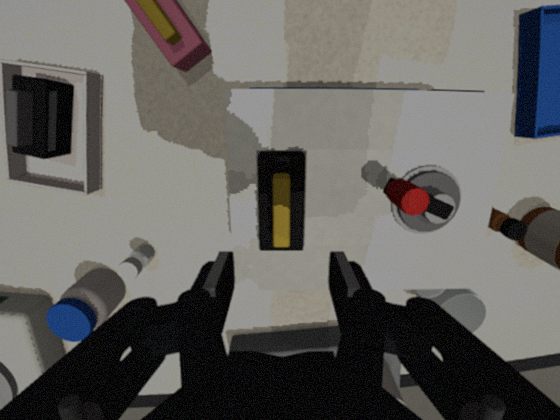

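>>> arm_command:
  targets:
    - {"travel": [0, 0, 1.5], "turn": 0}
    - {"travel": [0, 0, 2.5], "turn": 0}
    - {"travel": [0, 0, 2.5], "turn": 0}
    - {"travel": [0, 0, 2], "turn": 0}
    - {"travel": [0, 0, 1.2], "turn": 0}
    - {"travel": [0, 0, 0.6], "turn": 0}
    - {"travel": [0, 0, 0.3], "turn": 0}
    - {"travel": [0, 0, 0], "turn": 0}
    - {"travel": [0, 0, 0], "turn": 0}
    - {"travel": [0, 0, 0], "turn": 0}

```text
clock: 20.45
eef_pos: [0.569, -0.0401, 0.1448]
orientation: [179.9, 0.0, 83.7]
wrist_force: [0.1, 0.2, -0.8]
width: 0.0498
```

>>> arm_command:
  targets:
    - {"travel": [0, 0, 0], "turn": 0}
    - {"travel": [0, 0, 0], "turn": 0}
    - {"travel": [0, 0, 0], "turn": 0}
    - {"travel": [0, 0, 0], "turn": 0}
    - {"travel": [0, 0, 0], "turn": 0}
    - {"travel": [0, 0, 0], "turn": 0}
    - {"travel": [0, 0, 0], "turn": 0}
    - {"travel": [0, 0, 0], "turn": 0}
    - {"travel": [0, 0, 0], "turn": 0}
    - {"travel": [0, 0, 0], "turn": 0}
  grip: 0.8
  grip_force: 40

```text
clock: 21.7
eef_pos: [0.5688, -0.04, 0.1444]
orientation: [180.0, -0.0, 83.7]
wrist_force: [0.4, 0.5, 2.8]
width: 0.0131
```

```bash
python3 st.py;python3 - <<'E'
from cell import viewer
import cv2
p=viewer.get_image("wrist");cv2.imwrite("pics/w5.png",p["pixels"])
E
```

```text
t 21.7 pos [ 0.5688 -0.04    0.1444] r 0.1394 ang -96.1 F [0.4 0.5 2.8] Frad -0.6 Ftan -0.4 M [ 0.19 -0.07  0.01] w 0.0131
```

View pics/w5.png

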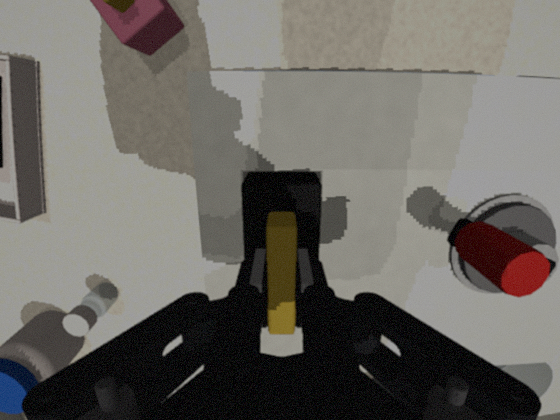

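>>> arm_command:
  targets:
    - {"travel": [0, 0, -0.3], "turn": 0}
    - {"travel": [0, 0, -0.6], "turn": 0}
    - {"travel": [0, 0, -1], "turn": 0}
    - {"travel": [0, 0, -1.4], "turn": 0}
    - {"travel": [0, 0, -1.8], "turn": 0}
    - {"travel": [0, 0, -2], "turn": 0}
    - {"travel": [0, 0, -2], "turn": 0}
    - {"travel": [0, 0, -1.8], "turn": 0}
    - {"travel": [0, 0, -1.2], "turn": 0}
    - {"travel": [0, 0, -0.7], "turn": 0}

```text
clock: 23.0
eef_pos: [0.5689, -0.0401, 0.2732]
orientation: [179.9, 0.0, 83.7]
wrist_force: [-0.5, 0.5, -2.0]
width: 0.0134
```

```bash
python3 st.py;python3 - <<'E'
from h import *
from cell import viewer,ctrl
s=ctrl.state()
p=viewer.get_image("wrist");cv2.imwrite("pics/w6.png",p["pixels"])
p=viewer.get_image("side");cv2.imwrite("pics/s6.png",p["pixels"])
yaw=np.radians(s["orientation"][2]);X=np.array([np.cos(yaw),np.sin(yaw)]);Y=np.array([np.sin(yaw),-np.cos(yaw)])
d=np.array([.472,.3265])-s["eef_pos"][:2];print(d@X*100,d@Y*100)
E
```

```text
t 23.0 pos [ 0.5689 -0.0401  0.2732] r 0.1395 ang -96.1 F [-0.5  0.5 -2. ] Frad -0.4 Ftan 0.6 M [ 0.01  0.   -0.01] w 0.0134
35.36399110411926 -13.678895385412188
```

View pics/s6.png

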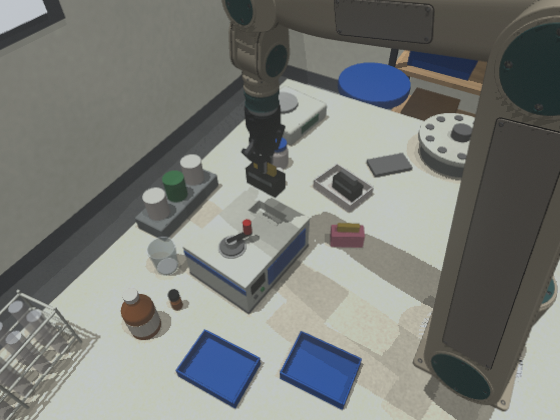

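View pics/w6.png

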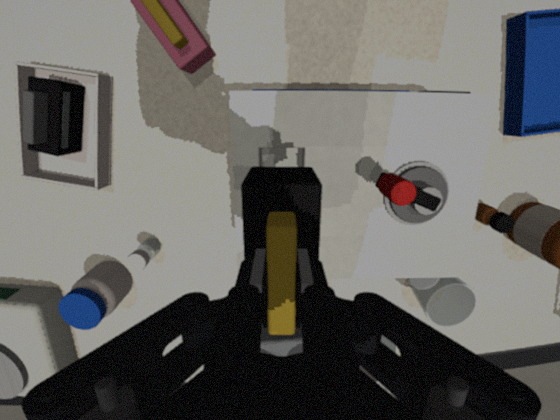

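>>> arm_command:
  targets:
    - {"travel": [0.64, -0.25, 0], "turn": 0}
    - {"travel": [1.29, -0.5, 0], "turn": 0}
    - {"travel": [1.93, -0.75, 0], "turn": 0}
    - {"travel": [2.15, -0.83, 0], "turn": 0}
    - {"travel": [2.15, -0.83, 0], "turn": 0}
    - {"travel": [2.15, -0.83, 0], "turn": 0}
    - {"travel": [2.15, -0.83, 0], "turn": 0}
    - {"travel": [2.15, -0.83, 0], "turn": 0}
    - {"travel": [2.15, -0.83, 0], "turn": 0}
    - {"travel": [2.15, -0.83, 0], "turn": 0}

```text
clock: 24.35
eef_pos: [0.5156, 0.1579, 0.272]
orientation: [-180.0, -0.0, 83.7]
wrist_force: [0.5, -0.1, -1.7]
width: 0.013
```

>>> arm_command:
  targets:
    - {"travel": [2.15, -0.83, 0], "turn": 0}
    - {"travel": [2.15, -0.83, 0], "turn": 0}
    - {"travel": [2.15, -0.83, 0], "turn": 0}
    - {"travel": [2.15, -0.83, 0], "turn": 0}
    - {"travel": [2.15, -0.83, 0], "turn": 0}
    - {"travel": [2.15, -0.83, 0], "turn": 0}
    - {"travel": [1.72, -0.66, 0], "turn": 0}
    - {"travel": [1.29, -0.5, 0], "turn": -0.05}
    - {"travel": [0.64, -0.25, 0], "turn": -0.05}
    - {"travel": [0, 0, 0], "turn": -0.05}

```text
clock: 25.6
eef_pos: [0.4709, 0.3281, 0.2721]
orientation: [-180.0, 0.0, 92.5]
wrist_force: [0.5, 0.1, -1.4]
width: 0.0129
```

```bash
python3 st.py;python3 - <<'E'
from h import *
from cell import viewer,ctrl
import pickle
s=ctrl.state();print(s["orientation"])
p=viewer.get_image("wrist");cv2.imwrite("pics/w7.png",p["pixels"]);pickle.dump((s,p),open("w7.pkl","wb"))
p=viewer.get_image("side");cv2.imwrite("pics/s7.png",p["pixels"])
E
```

```text
t 25.6 pos [0.4709 0.3281 0.2721] r 0.2557 ang 116.1 F [ 0.5  0.1 -1.4] Frad -0.1 Ftan 0.5 M [-0.05  0.03  0.  ] w 0.0129
[-1.79989270e+02  9.44637630e-03  9.24816929e+01]
```

View pics/w7.png

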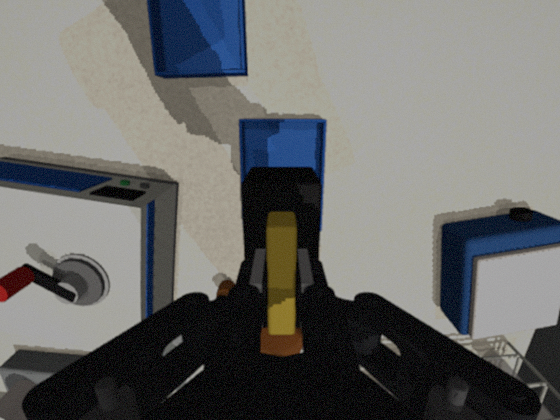

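View pics/s7.png

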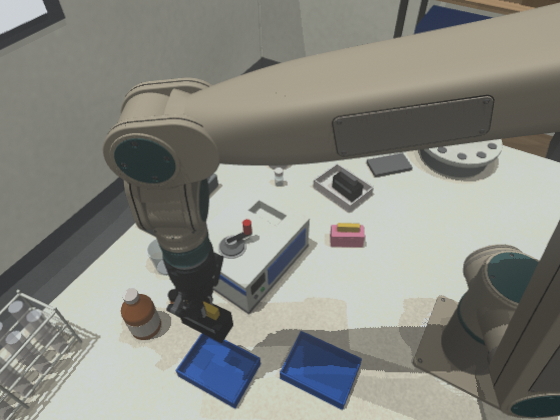

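Run:
```python
from h import *
import pickle
s,p=pickle.load(open("w7.pkl","rb"));T=toolT(s)@p["tool_from_camera"]
a=onz(p,(240,120),.035,T);b=onz(p,(326.5,121),.035,T);print(a,b,(a+b)/2,np.linalg.norm(b-a))
```

```text
[0.40188959 0.27527313] [0.39847218 0.38212425] [0.40018088 0.32869869] 0.10690576396303622
```

>>> arm_command:
  targets:
    - {"travel": [0, 0, 0.7], "turn": 0}
    - {"travel": [0, 0, 1.5], "turn": 0}
    - {"travel": [0, 0, 2.2], "turn": 0}
    - {"travel": [0, 0, 2.6], "turn": 0}
    - {"travel": [0, 0, 2.6], "turn": 0}
    - {"travel": [0, 0, 2.6], "turn": 0}
    - {"travel": [0, 0, 2.6], "turn": 0}
    - {"travel": [0, 0, 2.2], "turn": 0}
    - {"travel": [0, 0, 1.5], "turn": 0}
    - {"travel": [0, 0, 0.9], "turn": 0}

```text
clock: 26.95
eef_pos: [0.4707, 0.327, 0.0769]
orientation: [-179.9, 0.0, 92.2]
wrist_force: [-0.3, 0.0, -1.8]
width: 0.013
```

>>> arm_command:
  targets:
    - {"travel": [0, 0, 0.4], "turn": 0}
    - {"travel": [0, 0, 0.3], "turn": 0}
    - {"travel": [0, 0, 0.3], "turn": 0}
    - {"travel": [0, 0, 0.2], "turn": 0}
    - {"travel": [0, 0, 0.2], "turn": 0}
    - {"travel": [0, 0, 0.1], "turn": 0}
    - {"travel": [0, 0, 0.1], "turn": 0}
    - {"travel": [0, 0, 0], "turn": 0}
    - {"travel": [0, 0, 0], "turn": 0}
    - {"travel": [0, 0, 0], "turn": 0}

```text
clock: 28.2
eef_pos: [0.4714, 0.3275, 0.0623]
orientation: [180.0, -0.0, 92.2]
wrist_force: [0.7, 0.2, -2.6]
width: 0.013
```

```bash
python3 st.py;python3 - <<'E'
from cell import viewer
import cv2
p=viewer.get_image("side");cv2.imwrite("pics/s8.png",cv2.resize(p["pixels"][280:420,120:320],None,fx=4,fy=4))
E
```

```text
t 28.2 pos [0.4714 0.3275 0.0623] r 0.2549 ang 116.1 F [ 0.7  0.2 -2.6] Frad -0.2 Ftan 0.7 M [-0.02 -0.01  0.01] w 0.013
```

View pics/s8.png

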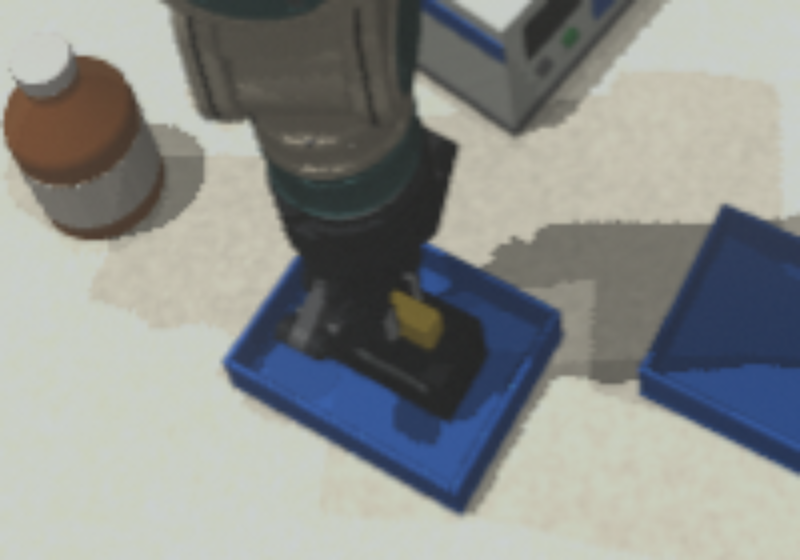

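>>> arm_command:
  targets:
    - {"travel": [0, 0, 0.1], "turn": 0}
    - {"travel": [0, 0, 0.1], "turn": 0}
    - {"travel": [0, 0, 0.07], "turn": 0}
    - {"travel": [0, 0, 0.05], "turn": 0}
    - {"travel": [0, 0, 0.05], "turn": 0}
    - {"travel": [0, 0, 0], "turn": 0}
    - {"travel": [0, 0, 0], "turn": 0}
    - {"travel": [0, 0, 0], "turn": 0}
    - {"travel": [0, 0, 0], "turn": 0}
    - {"travel": [0, 0, 0], "turn": 0}

```text
clock: 29.5
eef_pos: [0.4714, 0.3274, 0.0585]
orientation: [-180.0, -0.0, 92.2]
wrist_force: [-0.4, -0.3, -1.5]
width: 0.0135
```

```bash
python3 st.py
```

```text
t 29.5 pos [0.4714 0.3274 0.0585] r 0.2549 ang 116.1 F [-0.4 -0.3 -1.5] Frad -0.1 Ftan -0.5 M [-0.02  0.05 -0.  ] w 0.0135
```

>>> arm_command:
  targets:
    - {"travel": [0, 0, 0.05], "turn": 0}
    - {"travel": [0, 0, 0.05], "turn": 0}
    - {"travel": [0, 0, 0.03], "turn": 0}
    - {"travel": [0, 0, 0], "turn": 0}
    - {"travel": [0, 0, 0], "turn": 0}
    - {"travel": [0, 0, 0], "turn": 0}
    - {"travel": [0, 0, 0], "turn": 0}
    - {"travel": [0, 0, 0], "turn": 0}
    - {"travel": [0, 0, 0], "turn": 0}
    - {"travel": [0, 0, 0], "turn": 0}

```text
clock: 30.75
eef_pos: [0.4714, 0.3275, 0.0584]
orientation: [180.0, -0.0, 92.2]
wrist_force: [-2.3, -1.2, 6.5]
width: 0.0132
```

```bash
python3 st.py; python3 st.py
```

```text
t 30.75 pos [0.4714 0.3275 0.0584] r 0.2549 ang 116.1 F [-2.3 -1.2  6.5] Frad -0.1 Ftan -2.6 M [-0.31  0.54  0.07] w 0.0132
t 30.75 pos [0.4714 0.3275 0.0584] r 0.2549 ang 116.1 F [-2.3 -1.2  6.5] Frad -0.1 Ftan -2.6 M [-0.31  0.54  0.07] w 0.0132
```

>>> arm_command:
  targets:
    - {"travel": [0, 0, 0], "turn": 0}
    - {"travel": [0, 0, 0], "turn": 0}
    - {"travel": [0, 0, 0], "turn": 0}
    - {"travel": [0, 0, 0], "turn": 0}
    - {"travel": [0, 0, 0], "turn": 0}
    - {"travel": [0, 0, 0], "turn": 0}
    - {"travel": [0, 0, -0.3], "turn": 0}
    - {"travel": [0, 0, -0.7], "turn": 0}
    - {"travel": [0, 0, -1.5], "turn": 0}
    - {"travel": [0, 0, -2], "turn": 0}
  grip: 4

```text
clock: 32.0
eef_pos: [0.4713, 0.3274, 0.1033]
orientation: [-180.0, 0.0, 92.2]
wrist_force: [-0.4, -0.2, -0.0]
width: 0.0397
```

>>> arm_command:
  targets:
    - {"travel": [0, 0, -3], "turn": 0}
    - {"travel": [0, 0, -4], "turn": 0}
    - {"travel": [0, 0, -4], "turn": 0}
    - {"travel": [0, 0, -4], "turn": 0}
    - {"travel": [0, 0, -2], "turn": 0}
    - {"travel": [0, 0, 0], "turn": 0}
    - {"travel": [0, 0, 0], "turn": 0}
    - {"travel": [0, 0, 0], "turn": 0}
    - {"travel": [0, 0, 0], "turn": 0}
    - {"travel": [0, 0, 0], "turn": 0}

```text
clock: 33.25
eef_pos: [0.4711, 0.3273, 0.2716]
orientation: [-179.9, 0.0, 92.2]
wrist_force: [-0.7, 0.4, -0.4]
width: 0.0402
```

```bash
python3 st.py;python3 - <<'E'
from cell import viewer
import cv2,numpy as np
p=viewer.get_image("side")["pixels"];w=viewer.get_image("wrist")["pixels"]
cv2.imwrite("pics/s9.png",p);cv2.imwrite("pics/w9.png",w)
E
```

```text
t 33.25 pos [0.4711 0.3273 0.2716] r 0.2548 ang 116.2 F [-0.7  0.4 -0.4] Frad 0.6 Ftan -0.4 M [-0.06 -0.02  0.01] w 0.0402
```

View pics/s9.png

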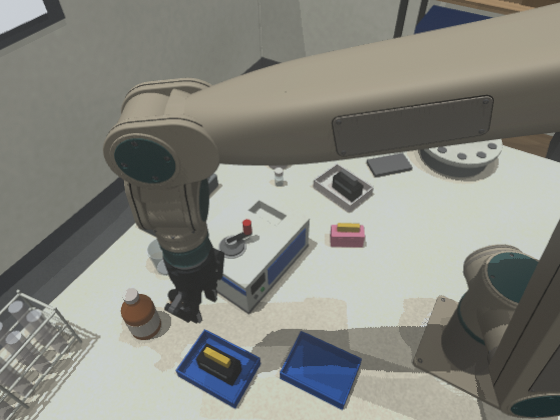

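View pics/w9.png

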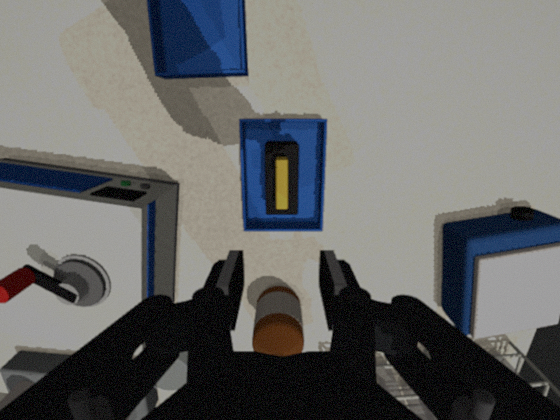

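The side view shows the cassette upright in the leftmost blue tray at about (219,362), clear of the gripper. The wrist view shows it at (282,177), centred between the tray walls. The well is empty and the other things stand where they were.

```bash
python3 -c "
from cell import workorder
print(workorder.close_job())"
```

```text
the job is handed in; nothing more can be done
None
```

The tape is rewound, and the yellow-grip cassette stands upright in the leftmost blue tray. I handed the job in at about 33 s of the 70 s allowed.

- **Crank:** I gripped the red knob and turned it clockwise in steps of about 90°. The drag along the knob's path stayed at 9.5–11 N until about 585° of winding. At the next reading, at about 680°, it was 0.1 N, and I stopped there. The drop came somewhere in that last step of about 95°, so the overshoot is under half a turn. I did not pin it down more closely.
- **Forces while cranking:** The vertical force on the gripped knob reached about 10 N in the readings taken at the end of each move, and I saw none higher.
- **Cassette:** I lifted it straight up about 13 cm and carried it level. I lowered it until the wrist felt about 6.5 N of contact at the expected height, then let go and backed off straight up.
- **Last checks:** The side and wrist pictures show the cassette upright and central in the tray, the well empty, the neighbouring things in view apparently where they were, and the gripper touching nothing. Force on the wrist was within about 1 N of zero.
- **Disagreements:** Position estimates from the top and wrist cameras differed by 2–3 mm. I used values in between, and the grasps fitted.

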